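# Put the bench kit back in its nests

### The arm

A 6-joint arm with a two-finger parallel gripper is mounted at the origin on a cart in front of the work surface, level with it; the furniture and walls round the work are solid. World frame = base frame: x ahead of the robot, y to its left, z up, the work surface at z = 0. Lengths are in m, angles in rad, forces in N, time in s.
With the tool pointing down it reaches from about 0.225 to 0.875 m from the base axis. Payload 3.4 kg.
Tool frame: the origin (TCP) lies at the very end of the fingers, on their centre line; the grasp point (between the pads) lies 19 mm behind it; z points along the fingers, y is the line along which they close (so a half turn about z gives the same grasp; the last joint's range is limited). The gripper opens to 85 mm and grips with 20 to 120 N. Pads are 22 mm wide; open, the fingers measure 114 mm over their backs; the gripper's body (76 mm by 85 mm) begins 54 mm behind the grasp point. The pads swing forward as they close: fully open they stand 13 mm farther back than shut.
Start: joints at [-1.446, 0.276, 1.505, -0, 1.361, -0.121], TCP at [0.14, -0.558, 0.231] pointing down, gripper open.
Joint ranges: [-2.89, 2.89], [-0.75, 2.08], [0.22, 2.7], [-1.18, 4.32], [0.11, 2.71], [-2.7, 2.7]. Speed limits (rad/s): [2.57, 2.57, 3.14, 3.14, 3.14, 3.14].

### API

Orientations are given as a unit quaternion [w, x, y, z].
In Python, from rig import manip, get_image, camera_info gives the robot as it stands. The module is installed in compiled form; this text tells all that it offers.
- The arm moves only by the shell command python3 -m crank 'ROWS' [FORCE]. ROWS is a JSON object of lists of equal length, an entry for each row: "translation": the shift along the tool's x, y, z in mm, a list of three; "roll": the turn about the tool's z in rad; "fingers": the opening, from 0 (shut) to 1 (fully open). A call has 1 to 8 rows; each row shifts and turns the commanded pose from where the row before left it, along the tool's axes as they then stand; what a row does not reach is not made up. A row lasts 1/10 s, in which the tool goes at most 50 mm and 8.59 degrees, less where a joint would pass 70% of its speed; a pose out of reach is approached as far as the arm can. A call is refused whole if a number of a shift passes 50 or a number of a turn 0.15, either way. A call with a gripper value outside its range is refused whole. The fingers move at their own pace and stop on an object; FORCE is the grip in N (left out, the last holds). Time passes only in rows, so rows that do not move let the fingers close. It gives the time, the measured TCP pose, the force, the opening and the grip force at its end, in the units of the state.
- manip.get_state(): the state, without advancing time (a new reading comes with each control period).
- get_image(name): name is "scene" or "side" or "wrist"; returns the picture (420x560x3 uint8, blue, green, red); there is no depth.
- camera_info(name): a dict with "mtx" (3x3 intrinsics, pixels), "rvec" (rotation vector, rad) and "tvec" (3), from world to camera coordinates, as OpenCV has them. Camera axes: x right, y down, z forward; pixel columns grow to the right and rows downward; lengths in m; the calibration is good to about 2 mm. A picture is of the moment at which its call begins: read the wrist's pose just before it. camera_info takes no time and is no camera call; for the wrist camera it gives the pose at the moment of the call.
- manip.sign_off(): hands the job in; it is judged then, once.
The state is a dict: "clock": time; "qpos": joint angles; "qd": joint speeds; "effort": joint torques, N m; "position": TCP position; "ee_rot": TCP orientation; "contact_force": force on the tool from outside, world axes, zero at the start; "moment": the same for the moment, N m; "width": finger opening in m; "gripper_force": force on a finger pad.
Only numpy, scipy, OpenCV 4.12 (cv2) and the standard library are available. Lean on these libraries where they do the work, as an engineer would, in place of code of your own. Each camera call takes 0.05 s, during which the arm holds its last target. There are 200 camera calls.

### The job

Put the four loose things of the luthier's bench kit away, each in the dark wooden nest that fits it: the small bottle in the small round nest, the large bottle in the large round nest, the thumb plane in the larger oblong nest and the eraser in the smaller oblong nest. Each must sit flat on the floor of its nest, inside the walls, the plane and the eraser lengthwise; never lay a bottle over.

Things in the scene. Friction and masses are not known exactly. Their poses are not given: they have to be found in the camera images.
- small_bottle: The smaller of two pale round bottles with dark caps: body 40 mm in diameter up to 72 mm high, narrow cap (19 mm) to 93 mm. Origin at the centre of its underside, z up. Loose; rests on its underside on the bench top (z = 0) at the start.
- large_bottle: The larger of two pale round bottles with dark caps: body 54 mm in diameter up to 90 mm high, narrow cap (25 mm) to 116 mm. Origin at the centre of its underside, z up. Loose; rests on its underside on the bench top (z = 0) at the start.
- plane: Small brass thumb plane with dark wooden knob and lever cap. Flat-sided brass body 28 mm wide (its x) by 84 mm long (its y), sides 13 mm high; knob and cap lie within the body's outline and reach 35 mm. Grip it across the 28 mm width. Lies on its sole. Origin at the centre of its underside, z up. Loose; rests on its underside on the bench top (z = 0) at the start.
- eraser: White block eraser in a blue sleeve, 18 mm wide (its x), 45 mm long (its y), 12 mm high, lying flat. Origin at the centre of its underside, z up. Loose; rests on its underside on the bench top (z = 0) at the start.
- small_round_nest: Dark wooden round holder for the small bottle: outside diameter 67 mm, bore 53 mm, rim 14 mm above the bench. Fixed to the bench. Origin at the centre of its underside on the bench top, z up; inner floor 4 mm above the origin.
- large_round_nest: Dark wooden round holder for the large bottle: outside diameter 84 mm, bore 70 mm, rim 14 mm above the bench. Fixed to the bench. Origin at the centre of its underside on the bench top, z up; inner floor 4 mm above the origin.
- long_nest: Dark wooden oblong tray for the plane: inside 44 mm (its x) by 100 mm (its y), walls 6 mm thick, rim 10 mm above the bench. The middle 45 mm of each of the two long walls (at +x and -x) is cut away down to the floor as a finger notch. Either way round is right. Fixed to the bench. Origin at the centre of its underside on the bench top, z up; inner floor 4 mm above the origin.
- short_nest: Dark wooden oblong tray for the eraser: inside 32 mm (its x) by 61 mm (its y), walls 6 mm thick, rim 10 mm above the bench. The middle 35 mm of each of the two long walls (at +x and -x) is cut away down to the floor as a finger notch. Either way round is right. Fixed to the bench. Origin at the centre of its underside on the bench top, z up; inner floor 4 mm above the origin.
Mind the look-alikes: they are no part of the job. Leave any green look-alike of the small_bottle alone.

How it is judged:
At the end, for the whole second after the job is handed in: Each thing rests in its own nest: bottle centres within 10 mm of the nest centre, plane and eraser within 13 mm and their long sides along the nest's (plane within 0.3 rad, eraser within 0.42 rad, either way round); each underside less than 3 mm above the nest floor, tilt under 0.1 rad, all at rest (horizontal distance between small_bottle and small_round_nest below 0.01 m and z of small_bottle in the frame of small_round_nest below 0.007 m and angle between each of small_bottle, large_bottle, plane, eraser's own z axis and vertical below 0.1 rad and linear speed of each of small_bottle, large_bottle, plane, eraser below 0.02 m/s and horizontal distance between large_bottle and large_round_nest below 0.01 m and z of large_bottle in the frame of large_round_nest below 0.007 m and horizontal distance between plane and long_nest below 0.013 m and z of plane in the frame of long_nest below 0.007 m and angle between the y axis of plane and the y axis of long_nest, either way round below 0.3 rad and horizontal distance between eraser and short_nest below 0.013 m and z of eraser in the frame of short_nest below 0.007 m and angle between the y axis of eraser and the y axis of short_nest, either way round below 0.42 rad); the robot touches nothing.
It fails at once if the small bottle is tipped over (more than 0.7 rad) (angle between small_bottle's own z axis and vertical above 0.7 rad).
It fails at once if the large bottle is tipped over (more than 0.7 rad) (angle between large_bottle's own z axis and vertical above 0.7 rad).
It also fails if it takes over 104 s, if anything falls off the work surface, if the arm or the gripper's body presses on something with over 40 N, if the wrist force passes 120 N, or if a joint passes its speed limit or range.

## Working session

There is one attempt and no reset: what is moved stays moved. The work goes in short steps, Python scripts to look and compute and a shell command to move; the robot and the scene stay as the last step left them, time stands still between calls to the robot, and variables do not carry over. Pictures are saved under pics/ and viewed, at most 14 in all, crops included, and the job is handed in when it is done.

```bash
mkdir -p pics; python3 - <<'E'
from rig import manip,get_image,camera_info
import cv2
s=manip.get_state();print({k:s[k] for k in('clock','position','ee_rot','width')})
for n in('scene','side'):
    cv2.imwrite(f'pics/{n}0.png',cv2.resize(get_image(n),(800,600),interpolation=cv2.INTER_CUBIC))
    c=camera_info(n);print(n,c)
E
```

```text
{'clock': 0.0, 'position': array([ 0.1398333 , -0.55719538,  0.2304266 ]), 'ee_rot': array([-9.12858869e-04,  9.92456845e-01,  1.22591099e-01, -4.37406321e-06]), 'width': 0.08519154887099885}
scene {'mtx': array([[496.36199048,   0.        , 284.77810547],
       [  0.        , 496.36199048, 211.47412414],
       [  0.        ,   0.        ,   1.        ]]), 'rvec': array([ 1.01005162, -2.5347065 ,  0.90467227]), 'tvec': array([0.46355478, 0.25088892, 0.78141301])}
side {'mtx': array([[514.14657168,   0.        , 280.52216458],
       [  0.        , 514.14657168, 207.62515928],
       [  0.        ,   0.        ,   1.        ]]), 'rvec': array([ 1.92487114, -0.37144058,  0.27262887]), 'tvec': array([-0.46308689,  0.13063959,  0.73413707])}
```

View pics/scene0.png

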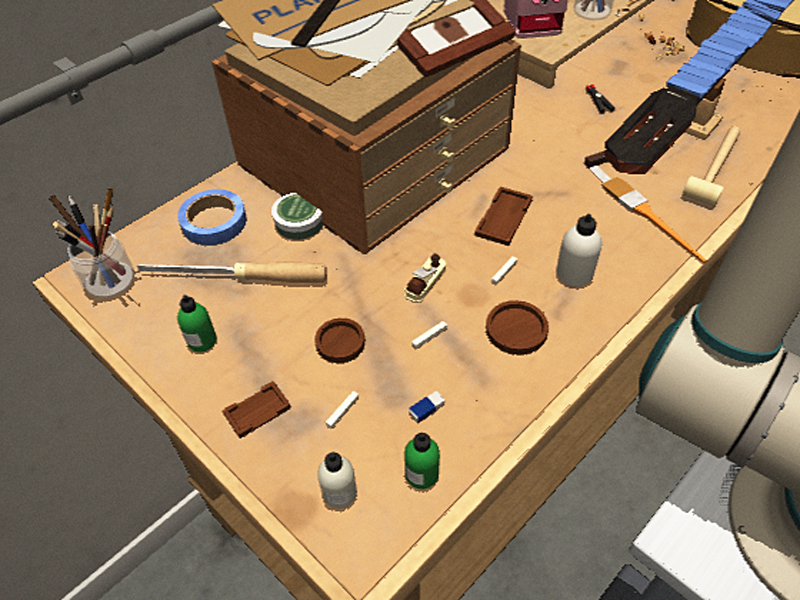

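View pics/side0.png

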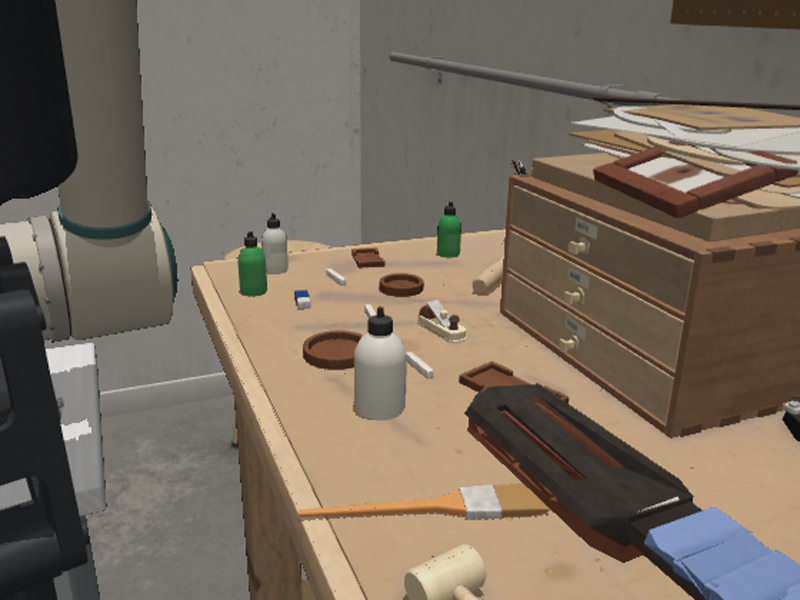

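The scene picture shows:
- **Small bottle:** the candidates are white (337,480), green (421,461) and green (197,323). I choose the white one.
- **Large bottle:** (580,250).
- **Plane:** (425,278).
- **Eraser:** blue sleeve (426,406). The white sticks at (342,408), (430,334) and (504,270) are chalk, not the eraser.
- **Nests:** small round (340,340), large round (517,327), long (503,215), short (256,408).

Next I rectify the image to a metric top view.

```bash
cat > h.py <<'E'
import numpy as np,cv2
from rig import manip,get_image,camera_info
def ray(n,uv,z,c=None):
    c=c or camera_info(n);R=cv2.Rodrigues(c['rvec'])[0];t=c['tvec'];C=-R.T@t
    d=R.T@np.linalg.solve(c['mtx'],[uv[0],uv[1],1]);return (C+d*(z-C[2])/d[2])[:2]
def hom(c,z):
    R=cv2.Rodrigues(c['rvec'])[0];return c['mtx']@np.c_[R[:,0],R[:,1],R[:,2]*z+c['tvec']]
def top(img,c,z,x0,y0,mm,w,h):
    # top picture: row 0 = x0 (max x, up), col 0 = y0 (max y, left)
    A=np.array([[0,-mm/1e3,x0],[-mm/1e3,0,y0],[0,0,1]])
    return cv2.warpPerspective(img,hom(c,z)@A,(w,h),flags=cv2.INTER_CUBIC|cv2.WARP_INVERSE_MAP)
E
python3 - <<'E'
from h import *
P=dict(sb=(337,503,0),lb=(577,282,0),plane=(424,282,.01),er=(426,406,.012),srn=(340,337,.014),lrn=(517,323,.014),ln=(503,214,.01),sn=(256,407,.01),g1=(421,485,0),g2=(200,347,0),sbcap=(334,458,.09),lbcap=(587,222,.11),drawer=(365,247,0),corner=(352,597,0),brush=(703,260,0))
for k,(u,v,z) in P.items(): print(k,ray('scene',(u*.7,v*.7),z).round(3))
c=camera_info('scene');im=get_image('scene')
cv2.imwrite('pics/top.png',top(im,c,.01,.72,.32,1,800,600))
E
```

```text
sb [0.416 0.351]
lb [ 0.412 -0.113]
plane [0.566 0.044]
er [0.425 0.192]
srn [0.579 0.194]
lrn [0.422 0.015]
ln [ 0.572 -0.142]
sn [0.578 0.337]
g1 [0.362 0.269]
g2 [0.713 0.328]
sbcap [0.42 0.34]
lbcap [ 0.421 -0.116]
drawer [0.685 0.046]
corner [0.328 0.41 ]
brush [ 0.302 -0.274]
```

View pics/top.png

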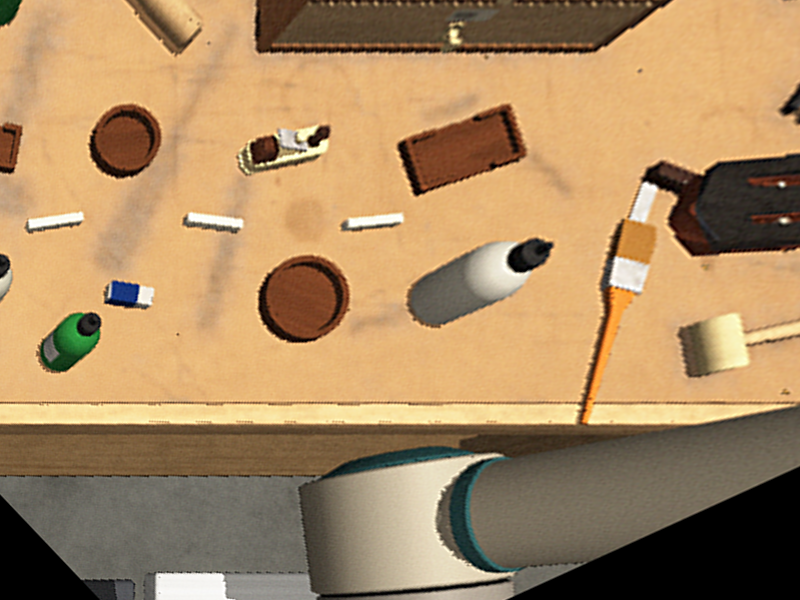

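The rectified top view (1 mm/px) gives large round nest (304,298), long nest centre (463,148), small round nest (125,140), plane (285,148) and eraser (129,294). These agree with the known sizes. I triangulate the bottle caps while moving above the large bottle.

```bash
cat >> h.py <<'E'
def plan(x,y,z,yaw=None):
    "yaw = heading (deg) of tool y, mod 180; translation first, then roll"
    from scipy.spatial.transform import Rotation as Ro
    s=manip.get_state();q=s['ee_rot'];R=Ro.from_quat([q[1],q[2],q[3],q[0]]).as_matrix()
    d=R.T@(np.array([x,y,z])-s['position'])*1e3;n=np.abs(d).max()/45
    h=np.degrees(np.arctan2(R[1,1],R[0,1]))
    print('t %.1f pos'%s['clock'],s['position'].round(4),'head %.1f tilt %.3f'%(h,R[2,2]),'w %.4f'%s['width'],'F',np.round(s['contact_force'],1),'q6 %.2f'%s['qpos'][5])
    print('  shift',d.round(1),'rows>=%.1f'%n,end=' ')
    if yaw is not None:
        a=(h-yaw+90)%180-90;print('roll %.3f (or %.3f)'%(np.radians(a),np.radians(a-180*np.sign(a))),end='')
    print()
def tri(uv1,uv2):
    P=[c['mtx']@np.c_[cv2.Rodrigues(c['rvec'])[0],c['tvec']] for c in (camera_info('scene'),camera_info('side'))]
    X=cv2.triangulatePoints(P[0],P[1],np.array(uv1,float)*.7,np.array(uv2,float)*.7);return (X[:3]/X[3]).ravel()
E
R='{"translation":[[34.5,-32.8,0],[34.5,-32.8,0],[34.5,-32.8,0],[34.5,-32.8,0],[34.5,-32.8,0],[34.5,-32.8,0]],"roll":[0,0,0,0,0,0],"fingers":[1,1,1,1,1,1]}'
python3 -m crank '{"translation":[[34.5,-32.8,0],[34.5,-32.8,0],[34.5,-32.8,0],[34.5,-32.8,0],[34.5,-32.8,0],[34.5,-32.8,0]],"roll":[0,0,0,0,0,0],"fingers":[1,1,1,1,1,1]}'
python3 -m crank '{"translation":[[34.5,-32.8,0],[34.5,-32.8,0],[34.5,-32.8,0],[34.5,-32.8,0],[34.5,-32.8,0],[0,0,0]],"roll":[0,0,0,0,0,0],"fingers":[1,1,1,1,1,1]}'
python3 - <<'E'
from h import *
print('lb',tri((587,215),(380,309)),'sb',tri((333,453),(273,214)))
plan(.42,-.115,.23)
cv2.imwrite('pics/w1.png',get_image('wrist'));print(camera_info('wrist'))
E
```

```text
clock: 0.75
position: [0.2933, -0.3147, 0.2312]
ee_rot: [-0.0, 0.993, 0.122, 0.0]
contact_force: [0.9, -0.3, 0.9]
width: 0.0855
gripper_force: 0.0
clock: 1.35
position: [0.4224, -0.1104, 0.2312]
ee_rot: [-0.001, 0.992, 0.126, 0.001]
contact_force: [-0.7, -0.4, 0.1]
width: 0.0854
gripper_force: 0.0
lb [ 0.42610209 -0.12292313  0.11446583] sb [0.42402915 0.33818455 0.09335901]
t 1.4 pos [ 0.4224 -0.1104  0.2312] head -75.5 tilt -1.000 w 0.0854 F [-0.7 -0.4  0.1] q6 0.90
  shift [-3.5  3.8  1.2] rows>=0.1 
{'mtx': array([[371.08859228,   0.        , 286.07440952],
       [  0.        , 371.08859228, 206.44943471],
       [  0.        ,   0.        ,   1.        ]]), 'rvec': array([-2.28502009,  1.77248385,  0.2688854 ]), 'tvec': array([-0.21496921,  0.32436382,  0.49291899])}
```

View pics/w1.png

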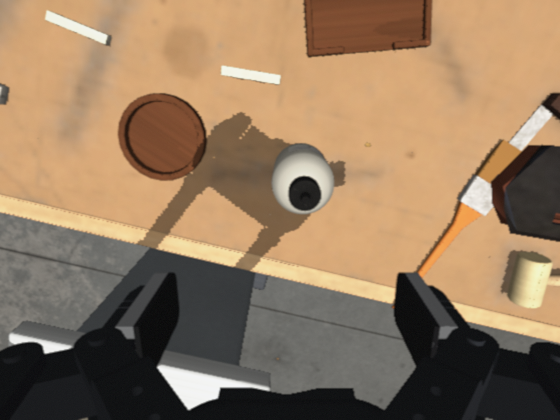

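The wrist view shows the large bottle's cap at (305,193), the large round nest rim at about (162,136), and the top edge of the long nest.

```bash
python3 - <<'E'
from h import *
print(ray('wrist',(305,193),.114),ray('wrist',(162,136),.014), ray('wrist',(303,180),.09))
plan(.424,-.120,.052)
E
```

```text
[ 0.4300181  -0.12578676] [0.42562545 0.01041228] [ 0.4338458  -0.12432007]
t 1.4 pos [ 0.421  -0.1129  0.2311] head -75.6 tilt -1.000 w 0.0853 F [-0.6 -0.6 -0.5] q6 0.90
  shift [  1.2   7.7 179.1] rows>=4.0
```

```bash

python3 -m crank '{"translation":[[4.2,12.1,0],[0,0,40],[0,0,40],[0,0,40],[0,0,40],[0,0,19],[0,0,0],[0,0,0]],"roll":[0,0,0,0,0,0,0,0],"fingers":[1,1,1,1,1,1,1,1]}'
python3 -m crank '{"translation":[[0,0,0],[0,0,0],[0,0,0],[0,0,0],[0,0,0],[0,0,0],[0,0,0],[0,0,0]],"roll":[0,0,0,0,0,0,0,0],"fingers":[0.4,0.4,0.4,0.4,0.4,0.4,0.4,0.4]}' 40
python3 - <<'E'
from h import *
plan(.424,.014,.12)
E
```

```text
clock: 2.2
position: [0.4274, -0.1282, 0.0525]
ee_rot: [0.0, 0.993, 0.121, -0.0]
contact_force: [-0.2, -0.6, 0.1]
width: 0.0855
gripper_force: 0.0
clock: 3.0
position: [0.4282, -0.1267, 0.054]
ee_rot: [0.001, 0.992, 0.123, 0.001]
contact_force: [-0.9, 0.1, 4.9]
width: 0.0506
gripper_force: 40.4
t 3.0 pos [ 0.4282 -0.1267  0.054 ] head -75.9 tilt -1.000 w 0.0506 F [-0.9  0.1  4.9] q6 0.88
  shift [  30.4 -137.3  -66.3] rows>=3.1
```

The width of 50.6 mm is less than the 54 mm body, so the pads are on the rounded shoulder. I re-grip lower.

```bash

python3 -m crank '{"translation":[[0,0,0],[0,0,0],[0,0,0],[0,0,3],[0,0,3],[0,0,0]],"roll":[0,0,0,0,0,0],"fingers":[0.9,0.9,0.9,0.9,0.9,0.9]}'
python3 -m crank '{"translation":[[0,0,0],[0,0,0],[0,0,0],[0,0,0],[0,0,0],[0,0,0],[0,0,0]],"roll":[0,0,0,0,0,0,0],"fingers":[0.4,0.4,0.4,0.4,0.4,0.4,0.4]}' 40
python3 - <<'E'
from h import *
plan(.424,.014,.12)
a=get_image('side')[180:320,180:380];b=get_image('wrist')
o=np.hstack([cv2.resize(a,(400,280),interpolation=cv2.INTER_CUBIC),cv2.resize(b,(373,280),interpolation=cv2.INTER_AREA)]);cv2.imwrite('pics/g1.png',o)
E
```

```text
clock: 3.6
position: [0.4268, -0.126, 0.0457]
ee_rot: [-0.0, 0.992, 0.123, -0.001]
contact_force: [0.2, 0.1, -0.5]
width: 0.0767
gripper_force: 0.0
clock: 4.3
position: [0.4273, -0.1262, 0.0466]
ee_rot: [0.0, 0.992, 0.123, 0.0]
contact_force: [-1.8, -0.5, 5.4]
width: 0.0512
gripper_force: 41.8
t 4.3 pos [ 0.4273 -0.1262  0.0466] head -75.9 tilt -1.000 w 0.0512 F [-1.8 -0.5  5.4] q6 0.88
  shift [  31.  -136.8  -73.4] rows>=3.0
```

View pics/g1.png

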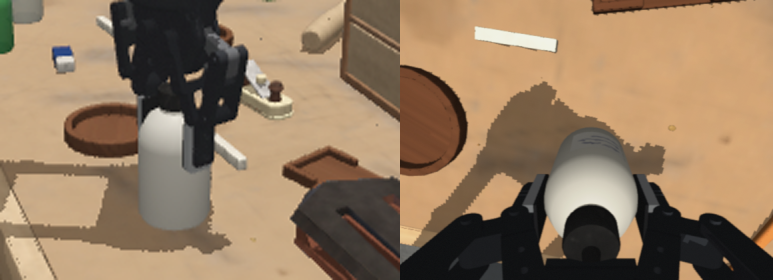

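The side view shows the pads upright on the upper cylinder of the bottle. I'll lift and check that it holds.

```bash

python3 -m crank '{"translation":[[0,0,-5],[0,0,-10],[0,0,-15],[0,0,-15],[0,0,0],[0,0,0]],"roll":[0,0,0,0,0,0],"fingers":[0.4,0.4,0.4,0.4,0.4,0.4]}' 50
python3 - <<'E'
from h import *
plan(.424,.014,.12)
a=get_image('side')[160:320,180:380];b=get_image('wrist')
o=np.hstack([cv2.resize(a,(400,320),interpolation=cv2.INTER_CUBIC),cv2.resize(b,(400,300),interpolation=cv2.INTER_AREA)[:,:].copy() if 0 else cv2.resize(b,(400,320))]);cv2.imwrite('pics/g2.png',o)
E
```

```text
clock: 5.0
position: [0.4274, -0.1262, 0.0915]
ee_rot: [0.0, 0.992, 0.123, 0.0]
contact_force: [0.1, 0.3, -2.0]
width: 0.0511
gripper_force: 52.2
t 5.0 pos [ 0.4274 -0.1262  0.0915] head -75.9 tilt -1.000 w 0.0511 F [ 0.1  0.3 -2. ] q6 0.88
  shift [  30.9 -136.8  -28.5] rows>=3.0
```

View pics/g2.png

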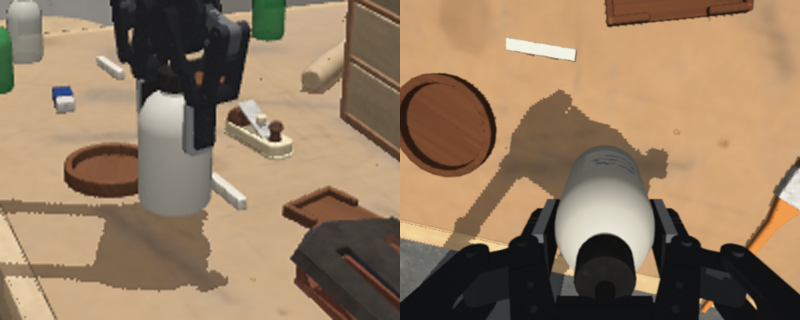

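The bottle is lifted upright, with its cap top at about (603,287) in the pasted view, i.e. wrist pixel (284,377). I check its offset from the TCP.

```bash
python3 - <<'E'
from h import *
# cap top disc approx: nub (604,288); bottle bottom front edge (603,147)
f=lambda u,v:((u-400)*1.4,v*1.3125)
print('cap nub',ray('wrist',f(604,288),.161),'cap cyl top c',ray('wrist',f(602,265),.155),'bottom far edge',ray('wrist',f(603,147),.045))
print('nest L/R/top/bottom',ray('wrist',f(448,125),.014)); c=camera_info('wrist');R=cv2.Rodrigues(c['rvec'])[0];print('cam',-R.T@c['tvec'])
E
```

```text
cap nub [ 0.43668301 -0.12429276] cap cyl top c [ 0.44033842 -0.12263739] bottom far edge [ 0.45077724 -0.11980744]
nest L/R/top/bottom [0.42836472 0.00904315]
cam [ 0.50090019 -0.10838885  0.23424269]
```

```bash

python3 -m crank '{"translation":[[7.7,-34.2,0],[7.7,-34.2,0],[7.7,-34.2,0],[7.7,-34.2,0],[0,0,15],[0,0,8],[0,0,0],[0,0,0]],"roll":[0,0,0,0,0,0,0,0],"fingers":[0.4,0.4,0.4,0.4,0.4,0.4,0.4,0.4]}' 50
python3 - <<'E'
from h import *
plan(.424,.014,.051)
a=get_image('side')[180:300,160:310];b=get_image('scene')[140:260,300:450]
o=np.hstack([cv2.resize(x,(400,320),interpolation=cv2.INTER_CUBIC) for x in(a,b)]);cv2.imwrite('pics/g3.png',o)
E
```

```text
clock: 5.9
position: [0.4237, 0.0135, 0.0679]
ee_rot: [-0.0, 0.993, 0.122, -0.001]
contact_force: [1.1, -0.4, -0.8]
width: 0.0513
gripper_force: 52.4
t 5.9 pos [0.4237 0.0135 0.0679] head -76.0 tilt -1.000 w 0.0513 F [ 1.1 -0.4 -0.8] q6 1.19
  shift [ 0.5 -0.4 16.9] rows>=0.4
```

View pics/g3.png

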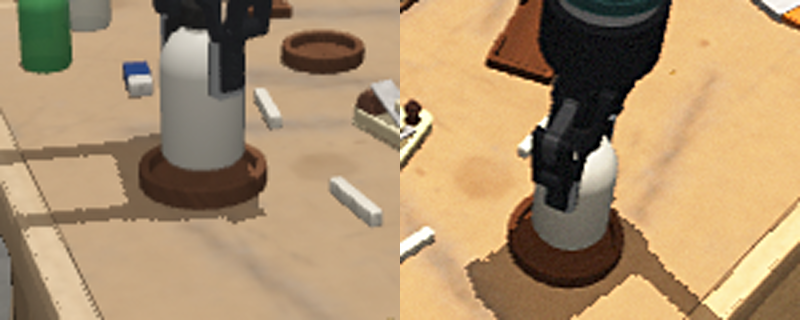

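Side view: bottle centre column 203 and nest centre column 203. The scene view also looks centred to about 2 mm. Lowering and releasing.

```bash

python3 -m crank '{"translation":[[0,0,8],[0,0,6],[0,0,3],[0,0,1],[0,0,0],[0,0,0]],"roll":[0,0,0,0,0,0],"fingers":[0.4,0.4,0.4,0.4,0.4,0.4]}' 50
python3 -m crank '{"translation":[[0,0,0],[0,0,0],[0,0,0],[0,0,0],[0,0,-20],[0,0,-40],[0,0,-50],[0,0,-50]],"roll":[0,0,0,0,0,0,0,0],"fingers":[0.9,0.9,0.9,0.9,0.9,0.9,0.9,0.9]}' 
python3 - <<'E'
from h import *
plan(.50,.045,.2,15)
cv2.imwrite('pics/w2.png',get_image('wrist'))
E
```

```text
clock: 6.6
position: [0.4233, 0.0139, 0.0507]
ee_rot: [0.0, 0.992, 0.123, -0.0]
contact_force: [-2.1, -0.2, 8.0]
width: 0.051
gripper_force: 53.2
clock: 7.4
position: [0.4232, 0.0141, 0.2117]
ee_rot: [-0.0, 0.992, 0.123, -0.001]
contact_force: [1.1, 0.1, -0.1]
width: 0.0771
gripper_force: 0.0
t 7.4 pos [0.4232 0.0141 0.2117] head -75.9 tilt -1.000 w 0.0771 F [ 1.1  0.1 -0.1] q6 1.19
  shift [ 82.  -11.3  11.6] rows>=1.8 roll 1.555 (or -1.587)
```

View pics/w2.png

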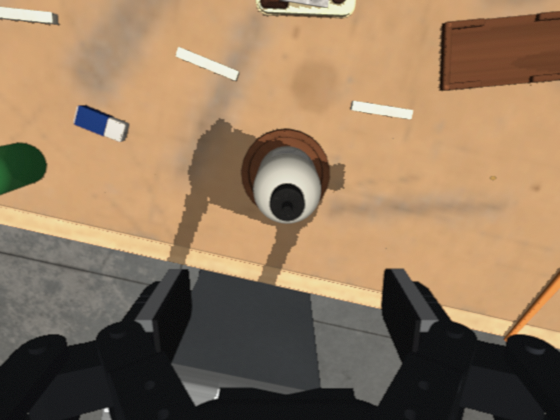

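The large bottle stands upright in its nest. The eraser's corners are near (83,107), (126,121), (120,139) and (75,125). Next the plane: move above it and roll.

```bash

python3 -m crank '{"translation":[[36.5,1.4,0],[36.5,1.4,0],[36.5,1.4,0],[36.5,1.4,10],[0,0,0],[0,0,0]],"roll":[0,0,0,0,-0.14,-0.14],"fingers":[0.9,0.9,0.9,0.9,0.9,0.9]}'
python3 -m crank '{"translation":[[0,0,0],[0,0,0],[0,0,0],[0,0,0],[0,0,0],[0,0,0],[0,0,0],[0,0,0]],"roll":[-0.145,-0.145,-0.145,-0.145,-0.145,-0.145,-0.145,-0.145],"fingers":[0.9,0.9,0.9,0.9,0.9,0.9,0.9,0.9]}'
python3 -m crank '{"translation":[[0,0,0],[0,0,0],[0,0,0]],"roll":[-0.147,0,0],"fingers":[0.9,0.9,0.9]}'
python3 - <<'E'
from h import *
print('er',[ray('wrist',p,.012).round(4) for p in()])
plan(.566,.044,.2,15)
im=get_image('wrist');cv2.imwrite('pics/w3.png',cv2.resize(im,(800,600),interpolation=cv2.INTER_CUBIC))
E
```

```text
clock: 8.05
position: [0.5675, 0.0444, 0.1988]
ee_rot: [-0.0, 0.965, 0.263, -0.001]
contact_force: [-0.1, 0.1, -0.0]
width: 0.0767
gripper_force: 0.0
clock: 8.85
position: [0.5667, 0.0441, 0.1998]
ee_rot: [-0.0, 0.663, 0.749, -0.0]
contact_force: [-0.2, 0.1, -0.6]
width: 0.0769
gripper_force: 0.0
clock: 9.15
position: [0.5667, 0.0441, 0.2]
ee_rot: [-0.0, 0.61, 0.792, -0.0]
contact_force: [0.5, 0.7, 0.7]
width: 0.0768
gripper_force: 0.0
er []
t 9.2 pos [0.5667 0.0441 0.2   ] head 14.8 tilt -1.000 w 0.0768 F [0.5 0.7 0.7] q6 -0.30
  shift [ 0.1 -0.7 -0. ] rows>=0.0 roll -0.003 (or 3.139)
```

View pics/w3.png

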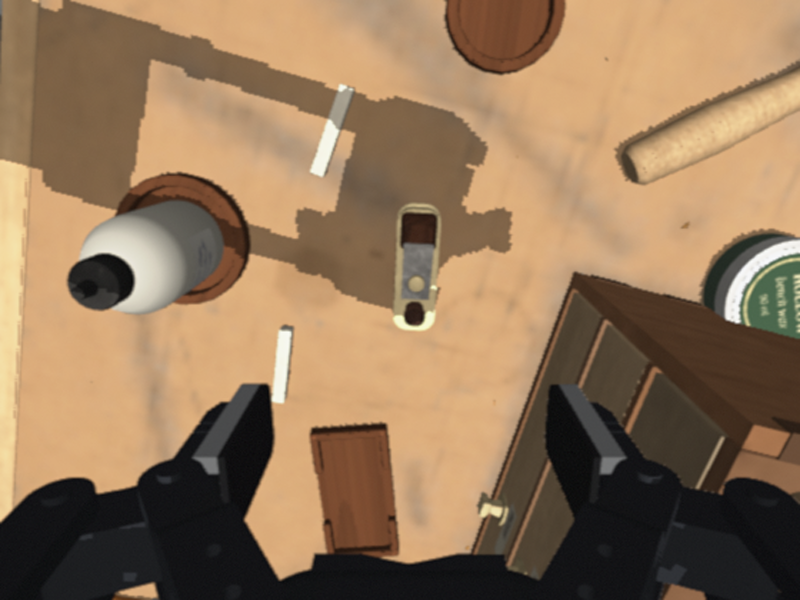

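The plane spans (418,204) to (414,330). The long nest's rim corners are (311,430), (386,424), (398,553) and (329,556).

```bash
python3 - <<'E'
from h import *
W=lambda u,v,z:ray('wrist',(u*.7,v*.7),z)
a,b=W(418,205,.008),W(414.5,330,.008);d=b-a
print('plane',(a+b)/2,np.hypot(*d),np.degrees(np.arctan2(d[1],d[0])),'width',np.hypot(*(W(398,267,.011)-W(438,267,.011))))
q=np.array([W(*p,.01) for p in((311,430),(386,424),(398,553),(329,556))]);print(q.round(4))
m=(q[2]+q[3]-q[0]-q[1]);print('nest',q.mean(0),np.degrees(np.arctan2(m[1],m[0])),np.hypot(*m)/2)
print('lrn',W(183,240,.014))
plan(.566,.044,.03,15)
E
```

```text
plane [0.5750044  0.03359476] 0.08418015909499471 -76.489744897211 width 0.025857424693089538
[[ 0.5328 -0.0994]
 [ 0.5835 -0.081 ]
 [ 0.6202 -0.1886]
 [ 0.569  -0.2052]]
nest [ 0.57638377 -0.14355982] -71.16017660338014 0.11273168729722355
lrn [0.42729012 0.01614114]
t 9.2 pos [0.5667 0.0441 0.2001] head 14.9 tilt -1.000 w 0.0767 F [-0.4 -0.3  0.2] q6 -0.30
  shift [ 1.000e-01 -7.000e-01  1.701e+02] rows>=3.8 roll -0.002 (or 3.139)
```

```bash

python3 -m crank '{"translation":[[-10.4,3.8,20],[0,0,40],[0,0,40],[0,0,40],[0,0,30],[0,0,20],[0,0,5],[0,0,0]],"roll":[0.015,0,0,0,0,0,0,0],"fingers":[0.6,0.6,0.6,0.6,0.6,0.6,0.6,0.6]}'
python3 -m crank '{"translation":[[0,0,0],[0,0,0],[0,0,0],[0,0,0],[0,0,0],[0,0,0],[0,0,0]],"roll":[0,0,0,0,0,0,0],"fingers":[0.2,0.2,0.2,0.2,0.2,0.2,0.2]}' 40
python3 -m crank '{"translation":[[0,0,-10],[0,0,-20],[0,0,-20],[0,0,0],[0,0,0]],"roll":[0,0,0,0,0],"fingers":[0.2,0.2,0.2,0.2,0.2]}' 40
python3 - <<'E'
from h import *
plan(.574,-.143,.055,19)
im=get_image('wrist');cv2.imwrite('pics/w4.png',im)
E
```

```text
clock: 10.0
position: [0.5729, 0.035, 0.0047]
ee_rot: [-0.001, 0.615, 0.789, -0.0]
contact_force: [-0.9, -0.7, 0.1]
width: 0.0509
gripper_force: 0.0
clock: 10.7
position: [0.5745, 0.035, 0.007]
ee_rot: [0.001, 0.615, 0.789, 0.001]
contact_force: [-0.3, -0.0, 6.6]
width: 0.0259
gripper_force: 39.8
clock: 11.2
position: [0.5729, 0.0351, 0.0553]
ee_rot: [0.0, 0.615, 0.789, 0.0]
contact_force: [0.4, -0.6, -3.8]
width: 0.0255
gripper_force: 39.8
t 11.2 pos [0.5729 0.0351 0.0553] head 14.2 tilt -1.000 w 0.0255 F [ 0.4 -0.6 -3.8] q6 -0.31
  shift [-173.   -42.5    0.3] rows>=3.8 roll -0.085 (or 3.057)
```

View pics/w4.png

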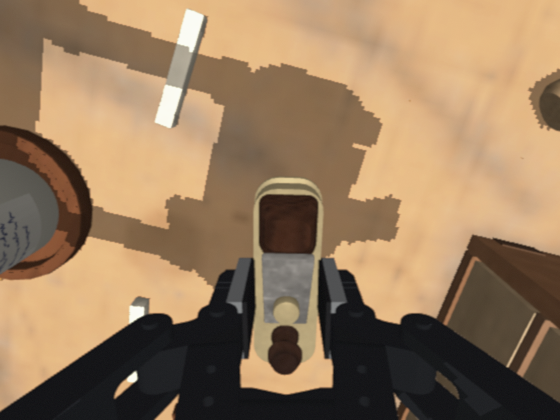

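The plane is held across its width, spanning (289,178) to (285,372). I check the offset while moving above the nest.

```bash
python3 - <<'E'
from h import *
W=lambda u,v,z:ray('wrist',(u,v),z)
a,b=W(289,178,.063),W(285,373,.063);d=b-a
print((a+b)/2,np.hypot(*d),np.degrees(np.arctan2(d[1],d[0])))
E
python3 -m crank '{"translation":[[-34.6,-8.5,0],[-34.6,-8.5,0],[-34.6,-8.5,0],[-34.6,-8.5,0],[-34.6,-8.5,0],[0,0,10],[0,0,10],[0,0,0]],"roll":[0,0,0,0,0,-0.085,0,0],"fingers":[0.2,0.2,0.2,0.2,0.2,0.2,0.2,0.2]}' 40
python3 - <<'E'
from h import *
plan(.574,-.143,.009,19)
a=get_image('side')[220:320,290:430];b=cv2.resize(get_image('wrist'),(400,300))
cv2.imwrite('pics/g5.png',np.hstack([cv2.resize(a,(400,300),interpolation=cv2.INTER_CUBIC),b]))
E
```

```text
[0.57302714 0.03494347] 0.08837485906233507 -76.90566985372199
clock: 12.05
position: [0.5717, -0.142, 0.0325]
ee_rot: [-0.003, 0.581, 0.814, -0.001]
contact_force: [-0.3, -0.3, -3.7]
width: 0.0263
gripper_force: 39.8
t 12.1 pos [ 0.5717 -0.142   0.0325] head 18.9 tilt -1.000 w 0.0263 F [-0.3 -0.3 -3.7] q6 -0.69
  shift [-1.8  1.9 23.5] rows>=0.5 roll -0.001 (or 3.140)
```

View pics/g5.png

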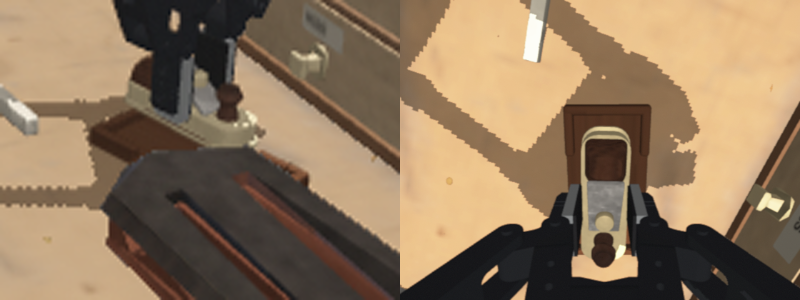

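The plane lines up over the nest, with centre columns 606 and 608. I check the end margins numerically: nest far edge (608,104), plane far end (606,127).

```bash
python3 - <<'E'
from h import *
W=lambda u,v,z:ray('wrist',((u-400)*1.4,v*1.4),z)
e=np.array([np.cos(np.radians(109)),np.sin(np.radians(109))])
n=W(608,104,.01);print('nest c',n-.056*e,'plane end minus nest end along axis',(W(606,128,.036)-n)@e, 'lateral',W(565,130,.01),W(650,130,.01),(W(565,130,.01)+W(650,130,.01))/2)
plan(.574,-.143,.009,19)
E
```

```text
nest c [ 0.57734786 -0.14555651] plane end minus nest end along axis -0.009518037814938794 lateral [ 0.53822831 -0.11759346] [ 0.5904443  -0.09961888] [ 0.5643363  -0.10860617]
t 12.2 pos [ 0.5733 -0.142   0.0342] head 19.0 tilt -1.000 w 0.0257 F [-0.4  0.  -2.9] q6 -0.69
  shift [-1.2  0.4 25.2] rows>=0.6 roll 0.000 (or -3.141)
```

```bash

python3 -m crank '{"translation":[[-3,2,0],[0,0,10],[0,0,8],[0,0,5],[0,0,2.5],[0,0,0],[0,0,0]],"roll":[0,0,0,0,0,0,0],"fingers":[0.2,0.2,0.2,0.2,0.2,0.2,0.2]}' 40
python3 -m crank '{"translation":[[0,0,0],[0,0,0],[0,0,0],[0,0,-10],[0,0,-40],[0,0,-50],[0,0,-50],[0,0,0]],"roll":[0,0,0,0,0,0,0,0],"fingers":[0.45,0.45,0.45,0.45,0.45,0.45,0.45,0.45]}' 
python3 - <<'E'
from h import *
plan(.43,.19,.18,8)
b=get_image('wrist')[60:340,100:460]
cv2.imwrite('pics/g6.png',cv2.resize(b,(720,560),interpolation=cv2.INTER_CUBIC))
E
```

```text
clock: 12.85
position: [0.5764, -0.1448, 0.011]
ee_rot: [-0.001, 0.581, 0.814, -0.0]
contact_force: [-3.8, 1.8, 8.1]
width: 0.0257
gripper_force: 41.2
clock: 13.65
position: [0.582, -0.1471, 0.1684]
ee_rot: [0.008, 0.58, 0.814, 0.002]
contact_force: [0.6, 0.5, 1.3]
width: 0.039
gripper_force: 0.0
t 13.7 pos [ 0.582  -0.1471  0.1684] head 19.0 tilt -1.000 w 0.0390 F [0.6 0.5 1.3] q6 -0.70
  shift [368.1 -33.6 -16. ] rows>=8.2 roll 0.193 (or -2.949)
```

View pics/g6.png

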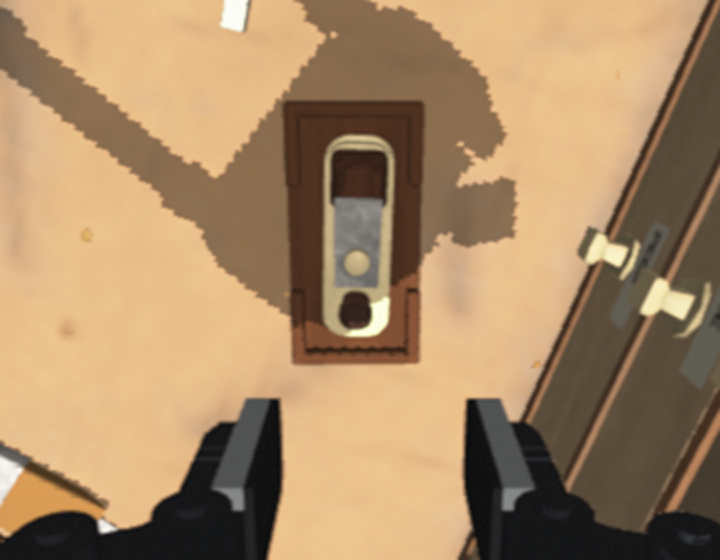

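The plane sits flat and central in its nest. Now to the eraser. I have two views left, so I use colour segmentation for measuring, with size checks.

```bash
cat >> h.py <<'E'
def blob(im,c,z,mask,x,y,rad):
    "rectify (0.5 mm/px) round x,y at height z, minAreaRect + circle of the biggest blob"
    n=int(4*rad*1e3);T=lambda a:top(a,c,z,x+rad,y+rad,.5,n,n)
    m=(T(mask.astype(np.uint8)*255)>127).astype(np.uint8)
    m=cv2.morphologyEx(m,cv2.MORPH_CLOSE,np.ones((9,9)));m=cv2.morphologyEx(m,cv2.MORPH_OPEN,np.ones((7,7)))
    k=max(cv2.findContours(m,cv2.RETR_EXTERNAL,cv2.CHAIN_APPROX_NONE)[0],key=cv2.contourArea)
    w=lambda p:np.array([x+rad-p[1]*.0005,y+rad-p[0]*.0005])
    b=cv2.boxPoints(cv2.minAreaRect(k));e=[w(b[1])-w(b[0]),w(b[2])-w(b[1])];e.sort(key=lambda v:np.hypot(*v));L=e[1]
    (u,r)=cv2.minEnclosingCircle(k)
    print('  rect c',w(b.mean(0)).round(4),'size',[round(float(np.hypot(*v))*1e3,1) for v in e],'long %.1f'%(np.degrees(np.arctan2(L[1],L[0]))%180),'| circ c',w(u).round(4),'d %.1f'%(r),'area',cv2.contourArea(k)/4)
def masks(im):
    h,s,v=[a.astype(int) for a in cv2.split(cv2.cvtColor(im,cv2.COLOR_BGR2HSV))]
    blue=(h>100)&(h<135)&(s>110);white=(s<50)&(v>120);brown=((h<12)|(h>170))&(s>90)&(v<130)&(v>20)
    return blue,white,brown
E
python3 -m crank '{"translation":[[41,-3.7,-4],[41,-3.7,-4],[41,-3.7,-4],[41,-3.7,-4],[41,-3.7,0],[41,-3.7,0],[41,-3.7,0],[41,-3.7,0]],"roll":[0,0,0,0,0,0,0,0],"fingers":[0.6,0.6,0.6,0.6,0.6,0.6,0.6,0.6]}'
python3 -m crank '{"translation":[[41,-3.7,0],[0,0,0],[0,0,0],[0,0,0]],"roll":[0.097,0.097,0,0],"fingers":[0.6,0.6,0.6,0.6]}'
python3 - <<'E'
from h import *
plan(.43,.19,.18,8)
for n in('wrist','scene'):
    c=camera_info(n);im=get_image(n);bl,wh,br=masks(im);print(n)
    try:
        blob(im,c,.010,bl,.43,.19,.05);blob(im,c,.010,bl|wh,.43,.19,.045)
    except Exception as e:print(e)
    try: blob(im,c,.012,br,.58,.19,.07);blob(im,c,.009,br,.578,.337,.06)
    except Exception as e:print(e)
    cv2.imwrite(f'pics/raw_{n}.png',im)
E
```

```text
clock: 14.5
position: [0.4405, 0.1563, 0.1749]
ee_rot: [-0.001, 0.581, 0.814, -0.001]
contact_force: [-0.2, 0.8, 0.3]
width: 0.0512
gripper_force: 0.0
clock: 14.9
position: [0.425, 0.1924, 0.1751]
ee_rot: [-0.0, 0.656, 0.755, -0.001]
contact_force: [0.3, 0.3, -0.5]
width: 0.0513
gripper_force: 0.0
t 14.9 pos [0.425  0.1924 0.1751] head 8.0 tilt -1.000 w 0.0513 F [ 0.3  0.3 -0.5] q6 0.14
  shift [-3.1  4.6 -4.9] rows>=0.1 roll 0.001 (or -3.141)
wrist
  rect c [0.4298 0.1957] size [17.9, 26.6] long 80.5 | circ c [0.4298 0.1957] d 30.6 area 444.875
  rect c [0.4287 0.189 ] size [18.0, 45.1] long 81.7 | circ c [0.4294 0.1888] d 46.6 area 749.0
  rect c [0.5818 0.1938] size [65.5, 68.5] long 0.0 | circ c [0.5823 0.1954] d 70.5 area 3494.875
  rect c [0.5797 0.3312] size [46.0, 62.9] long 80.5 | circ c [0.58   0.3315] d 76.4 area 2284.5
scene
  rect c [0.4262 0.1968] size [23.6, 28.2] long 81.5 | circ c [0.4262 0.197 ] d 35.2 area 582.25
  rect c [0.4252 0.1902] size [23.6, 45.1] long 81.5 | circ c [0.425 0.19 ] d 47.4 area 878.125
  rect c [0.578 0.196] size [69.0, 70.0] long 0.0 | circ c [0.5778 0.1956] d 75.8 area 3661.25
  rect c [0.5766 0.3378] size [49.1, 73.6] long 79.9 | circ c [0.578  0.3375] d 83.3 area 1852.25
```

Eraser at (0.4287, 0.189), size 18.0×45.1 mm, long axis 81.7°. All match the description. The short nest is near (0.579, 0.337), long axis about 80°.

```bash

python3 -m crank '{"translation":[[-3.9,3.2,0],[0,0,0],[0,0,40],[0,0,40],[0,0,40],[0,0,30],[0,0,16],[0,0,5]],"roll":[0.142,0.142,0,0,0,0,0,0],"fingers":[0.5,0.5,0.5,0.5,0.5,0.5,0.5,0.5]}'
python3 -m crank '{"translation":[[0,0,0],[0,0,0],[0,0,0],[0,0,0],[0,0,0],[0,0,0],[0,0,0],[0,0,0]],"roll":[0,0,0,0,0,0,0,0],"fingers":[0.5,0.1,0.1,0.1,0.1,0.1,0.1,0.1]}' 30
python3 -m crank '{"translation":[[0,0,-20],[0,0,-40],[0,0,-45],[0,0,0],[0,0,0]],"roll":[0,0,0,0,0],"fingers":[0.1,0.1,0.1,0.1,0.1]}'
python3 - <<'E'
from h import *
plan(.579,.337,.108,-10)
c=camera_info('wrist');im=get_image('wrist');bl,wh,br=masks(im)
s=manip.get_state()['position']
blob(im,c,s[2]+.007,bl,s[0],s[1],.05)
E
```

```text
clock: 15.8
position: [0.428, 0.188, 0.0028]
ee_rot: [-0.001, 0.757, 0.653, -0.002]
contact_force: [-0.2, 0.3, 0.2]
width: 0.0428
gripper_force: 0.0
clock: 16.6
position: [0.4302, 0.1894, 0.0059]
ee_rot: [0.001, 0.757, 0.654, 0.001]
contact_force: [-0.9, -0.8, 6.4]
width: 0.0171
gripper_force: 30.5
clock: 17.1
position: [0.4295, 0.1895, 0.1109]
ee_rot: [0.001, 0.757, 0.654, 0.001]
contact_force: [0.2, -0.5, -0.7]
width: 0.0166
gripper_force: 29.8
t 17.1 pos [0.4295 0.1895 0.1109] head -8.4 tilt -1.000 w 0.0166 F [ 0.2 -0.5 -0.7] q6 0.41
  shift [167.6 126.4   3.4] rows>=3.7 roll 0.029 (or -3.113)
  rect c [0.4312 0.1959] size [18.8, 27.1] long 82.6 | circ c [0.4311 0.196 ] d 31.9 area 465.125
```

```bash

python3 -m crank '{"translation":[[33.5,25.3,0],[33.5,25.3,-10],[33.5,25.3,-10],[0,0,0],[0,0,0]],"roll":[0.029,0,0,0,0],"fingers":[0.1,0.1,0.1,0.1,0.1]}'
python3 - <<'E'
from h import *
plan(.579,.337,.05,-10)
c=camera_info('wrist');im=get_image('wrist');bl,wh,br=masks(im)
cv2.imwrite('pics/w7.png',im)
blob(im,c,.009,br,.58,.335,.055);blob(im,c,.012,br,.58,.194,.07)
E
```

```text
clock: 17.65
position: [0.5195, 0.2759, 0.1274]
ee_rot: [-0.001, 0.766, 0.643, -0.002]
contact_force: [-0.6, -0.2, -0.6]
width: 0.0169
gripper_force: 29.8
t 17.6 pos [0.5195 0.2759 0.1274] head -10.0 tilt -1.000 w 0.0169 F [-0.6 -0.2 -0.6] q6 0.54
  shift [70.7 48.3 77. ] rows>=1.7 roll 0.000 (or -3.141)
  rect c [0.5754 0.311 ] size [19.3, 40.9] long 169.4 | circ c [0.5755 0.3113] d 44.4 area 323.875
  rect c [0.5822 0.1948] size [58.5, 70.5] long 90.0 | circ c [0.5824 0.1947] d 71.3 area 2444.125
```

```bash
python3 - <<'E'
from h import *
c=camera_info('wrist');im=cv2.imread('pics/w7.png')
print(cv2.projectPoints(np.array([[.58,.336,.01],[.58,.37,.01]]),c['rvec'],c['tvec'],c['mtx'],None)[0].ravel())
t=top(im,c,.009,.64,.395,.5,240,240);h=cv2.cvtColor(t,cv2.COLOR_BGR2HSV);print(h[20:220:20,20:220:20].reshape(10,10,3).tolist())
E
```

```text
[359.7674742   97.49170969 353.66827034  43.5483395 ]
[[[17, 100, 237], [18, 102, 237], [18, 99, 237], [17, 100, 237], [17, 100, 235], [17, 99, 235], [17, 93, 232], [16, 90, 224], [15, 82, 219], [15, 83, 209]], [[17, 99, 236], [17, 97, 236], [17, 98, 236], [17, 100, 237], [17, 100, 237], [17, 99, 236], [17, 94, 229], [15, 88, 223], [15, 79, 209], [15, 86, 214]], [[17, 98, 235], [17, 98, 236], [18, 99, 237], [17, 100, 237], [17, 97, 236], [17, 95, 232], [16, 91, 228], [15, 85, 217], [15, 79, 204], [15, 87, 217]], [[17, 97, 233], [17, 96, 233], [12, 156, 121], [11, 150, 63], [11, 153, 143], [10, 152, 144], [13, 95, 186], [15, 90, 208], [15, 85, 205], [16, 94, 220]], [[17, 95, 234], [17, 96, 233], [11, 151, 88], [11, 153, 138], [11, 153, 135], [11, 151, 135], [11, 150, 136], [11, 151, 135], [11, 153, 112], [16, 84, 225]], [[17, 89, 234], [17, 90, 234], [11, 153, 143], [11, 153, 147], [11, 154, 154], [11, 153, 143], [11, 152, 138], [11, 154, 141], [10, 150, 78], [16, 90, 226]], [[17, 96, 234], [14, 110, 199], [11, 151, 125], [11, 149, 142], [11, 152, 143], [11, 149, 140], [11, 151, 140], [11, 151, 142], [10, 152, 144], [17, 98, 231]], [[17, 94, 235], [17, 97, 237], [17, 95, 235], [15, 90, 220], [11, 143, 107], [11, 151, 145], [11, 151, 147], [11, 152, 131], [11, 155, 140], [17, 96, 236]], [[17, 100, 235], [17, 97, 237], [17, 98, 235], [16, 91, 229], [15, 83, 219], [15, 75, 204], [15, 78, 203], [15, 82, 211], [15, 89, 224], [15, 95, 153]], [[17, 100, 237], [17, 100, 237], [17, 99, 235], [17, 89, 229], [15, 80, 224], [15, 79, 213], [15, 85, 193], [15, 71, 119], [15, 83, 120], [14, 88, 124]]]
```

Brown is hue ≤13, saturation >130 and value <175, so I fix the mask.

```bash
sed -i 's/brown=.*$/brown=(h<14)\&(s>125)\&(v<180)\&(v>15)/' h.py; python3 - <<'E'
from h import *
c=camera_info('wrist');im=cv2.imread('pics/w7.png');br=masks(im)[2]
blob(im,c,.009,br,.58,.335,.055);blob(im,c,.012,br,.58,.194,.07)
c=camera_info('scene');im=cv2.imread('pics/raw_scene.png');br=masks(im)[2];print('scene')
blob(im,c,.008,br,.58,.335,.055);blob(im,c,.011,br,.58,.194,.07)
E
```

```text
rect c [0.5805 0.3363] size [44.4, 72.6] long 79.8 | circ c [0.5807 0.3362] d 83.0 area 3046.875
  rect c [0.583  0.1959] size [63.1, 68.8] long 104.0 | circ c [0.582  0.1946] d 71.5 area 3402.875
scene
  rect c [0.5775 0.3377] size [50.1, 75.0] long 80.2 | circ c [0.5772 0.3375] d 86.6 area 3386.0
  rect c [0.5782 0.1967] size [68.3, 75.7] long 133.0 | circ c [0.579  0.1968] d 77.5 area 3942.0
```

```bash

python3 -m crank '{"translation":[[35.3,25.2,0],[35.3,25.2,0],[0,0,40],[0,0,30],[0,0,15],[0,0,5],[0,0,0],[0,0,0]],"roll":[0,0,0,0,0,0,0,0],"fingers":[0.1,0.1,0.1,0.1,0.1,0.1,0.1,0.1]}'
python3 - <<'E'
from h import *
plan(.581,.3365,.010,-10)
b=get_image('wrist')[0:320,60:500];cv2.imwrite('pics/g8.png',cv2.resize(b,(770,560),interpolation=cv2.INTER_CUBIC))
c=camera_info('wrist');blob(get_image('wrist'),c,.009,masks(get_image('wrist'))[2],.58,.335,.06)
E
```

```text
clock: 18.5
position: [0.5826, 0.3364, 0.0406]
ee_rot: [0.0, 0.766, 0.642, 0.0]
contact_force: [0.0, 0.2, 0.3]
width: 0.0167
gripper_force: 29.8
t 18.5 pos [0.5826 0.3364 0.0406] head -10.0 tilt -1.000 w 0.0167 F [0.  0.2 0.3] q6 0.60
  shift [-0.2 -1.6 30.6] rows>=0.7 roll -0.001 (or 3.141)
  rect c [0.5848 0.3521] size [43.9, 44.6] long 82.1 | circ c [0.5844 0.3514] d 60.3 area 1349.75
```

View pics/g8.png

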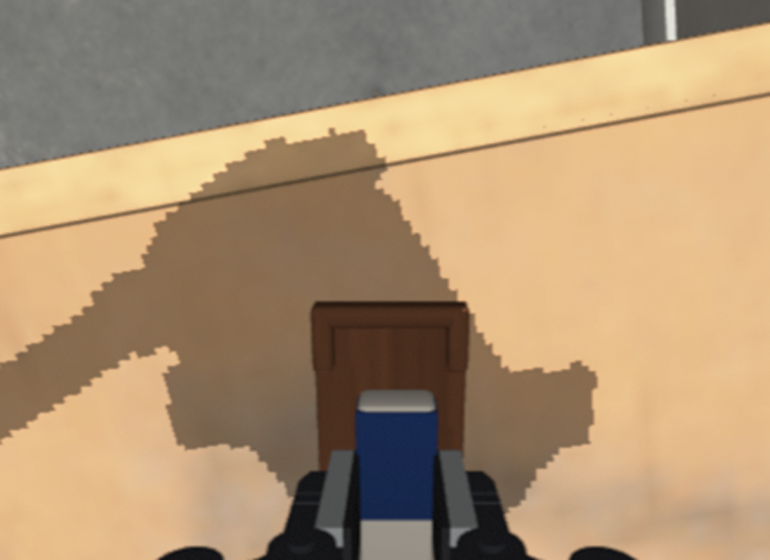

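The eraser is over the nest, column 397 against 390 for the nest, far end inside the wall. Shift −1.5 mm in y and lower.

```bash

python3 -m crank '{"translation":[[0,-1.5,12],[0,0,10],[0,0,5],[0,0,3],[0,0,1],[0,0,0],[0,0,0]],"roll":[0,0,0,0,0,0,0],"fingers":[0.1,0.1,0.1,0.1,0.1,0.1,0.1]}'
python3 -m crank '{"translation":[[0,0,0],[0,0,0],[0,0,0],[0,0,-10],[0,0,-40],[0,0,-50],[0,0,-50],[0,0,0]],"roll":[0,0,0,0,0,0,0,0],"fingers":[0.33,0.33,0.33,0.33,0.33,0.33,0.33,0.33]}' 
python3 - <<'E'
from h import *
plan(.427,.338,.19,-10)
im=get_image('wrist');c=camera_info('wrist');bl,wh,br=masks(im)
blob(im,c,.014,bl|wh,.58,.336,.03);blob(im,c,.010,br|bl|wh,.58,.336,.05)
print('g1/sb cap search'); 
print(tri((333,453),(273,214)),ray('scene',(333*.7,453*.7),.093))
E
```

```text
clock: 19.35
position: [0.5798, 0.3365, 0.0099]
ee_rot: [-0.0, 0.766, 0.643, -0.001]
contact_force: [-3.2, -2.1, 10.9]
width: 0.0169
gripper_force: 30.9
clock: 20.15
position: [0.5856, 0.3391, 0.1682]
ee_rot: [0.002, 0.766, 0.643, 0.008]
contact_force: [1.1, 0.9, -0.1]
width: 0.0283
gripper_force: 0.0
t 20.1 pos [0.5856 0.3391 0.1682] head -10.0 tilt -1.000 w 0.0283 F [ 1.1  0.9 -0.1] q6 0.60
  shift [ -28.5 -155.6  -24.3] rows>=3.5 roll -0.000 (or 3.141)
  rect c [0.5781 0.3353] size [17.9, 44.2] long 79.0 | circ c [0.5785 0.3352] d 45.6 area 723.25
  rect c [0.5792 0.3368] size [42.9, 72.0] long 80.2 | circ c [0.579 0.337] d 81.8 area 2941.75
g1/sb cap search
[0.42402915 0.33818455 0.09335901] [0.42390241 0.33812878]
```

The eraser measures 17.9×44.2 mm at (0.578, 0.335), flat in the nest. Now the small bottle.

```bash

python3 -m crank '{"translation":[[-7.1,-38.9,-6],[-7.1,-38.9,-6],[-7.1,-38.9,-6],[-7.1,-38.9,-6],[0,0,0],[0,0,0]],"roll":[0,0,0,0,0,0],"fingers":[0.8,0.8,0.8,0.8,0.8,0.8]}'
python3 - <<'E'
from h import *
plan(.427,.338,.036,-10)
im=get_image('wrist');c=camera_info('wrist');cv2.imwrite('pics/w9.png',im)
h,s,v=cv2.split(cv2.cvtColor(im,cv2.COLOR_BGR2HSV))
blob(im,c,.088,v<60,.427,.338,.025)      # cap
blob(im,c,.05,(s<60)&(v>90),.427,.338,.06) # body
blob(im,c,.012,masks(im)[2],.58,.196,.07)
E
```

```text
clock: 20.8
position: [0.4219, 0.3359, 0.1824]
ee_rot: [0.0, 0.766, 0.643, -0.0]
contact_force: [0.3, 0.2, 0.4]
width: 0.0681
gripper_force: 0.0
t 20.8 pos [0.4219 0.3359 0.1824] head -10.0 tilt -1.000 w 0.0681 F [0.3 0.2 0.4] q6 0.72
  shift [  3.    4.7 146.4] rows>=3.3 roll 0.001 (or -3.141)
  rect c [0.427 0.343] size [16.0, 18.0] long 90.0 | circ c [0.4272 0.343 ] d 18.8 area 238.25
  rect c [0.427  0.3449] size [39.5, 43.3] long 84.4 | circ c [0.4267 0.3435] d 46.8 area 1032.125
  rect c [0.5824 0.1954] size [66.1, 73.5] long 135.0 | circ c [0.5824 0.1951] d 74.7 area 3798.5
```

Cap measured at about (0.427, 0.343) with diameter 18.8 mm, which matches 19 mm. Scene triangulation gave (0.424, 0.338). I go to the middle of the two.

```bash

python3 -m crank '{"translation":[[5,4.4,0],[0,0,40],[0,0,40],[0,0,40],[0,0,25],[0,0,11],[0,0,0],[0,0,0]],"roll":[0,0,0,0,0,0,0,0],"fingers":[0.8,0.8,0.8,0.8,0.8,0.8,0.8,0.8]}'
python3 -m crank '{"translation":[[0,0,0],[0,0,0],[0,0,0],[0,0,0],[0,0,0],[0,0,0],[0,0,0],[0,0,0]],"roll":[0,0,0,0,0,0,0,0],"fingers":[0.3,0.3,0.3,0.3,0.3,0.3,0.3,0.3]}' 40
python3 -m crank '{"translation":[[0,0,-5],[0,0,-10],[0,0,-20],[0,0,-20],[0,0,0],[0,0,0]],"roll":[0,0,0,0,0,0],"fingers":[0.3,0.3,0.3,0.3,0.3,0.3]}' 40
python3 - <<'E'
from h import *
plan(.582,.195,.081,-10)
im=get_image('wrist');c=camera_info('wrist')
h,s,v=cv2.split(cv2.cvtColor(im,cv2.COLOR_BGR2HSV))
p=manip.get_state()['position']
blob(im,c,p[2]+.02,(s<60)&(v>90),p[0],p[1],.06)
E
```

```text
clock: 21.65
position: [0.4294, 0.3408, 0.0273]
ee_rot: [0.0, 0.766, 0.642, 0.001]
contact_force: [0.3, 0.5, 0.5]
width: 0.0683
gripper_force: 0.0
clock: 22.45
position: [0.4288, 0.3409, 0.0284]
ee_rot: [0.0, 0.766, 0.643, 0.002]
contact_force: [-0.7, 0.3, 6.5]
width: 0.0379
gripper_force: 40.7
clock: 23.05
position: [0.428, 0.3402, 0.0821]
ee_rot: [0.0, 0.766, 0.643, 0.0]
contact_force: [-0.0, -0.4, -1.2]
width: 0.0377
gripper_force: 40.4
t 23.1 pos [0.428  0.3402 0.0821] head -10.0 tilt -1.000 w 0.0377 F [-0.  -0.4 -1.2] q6 0.72
  shift [-116.2  176.9    1.2] rows>=3.9 roll -0.000 (or 3.141)
  rect c [0.4271 0.3414] size [49.4, 55.8] long 115.2 | circ c [0.4282 0.3436] d 58.9 area 1551.0
```

```bash

python3 -m crank '{"translation":[[-23.3,35.4,0],[-23.3,35.4,0],[-23.3,35.4,0],[-23.3,35.4,0],[-23.3,35.4,0],[0,0,20],[0,0,10],[0,0,0]],"roll":[0,0,0,0,0,0,0,0],"fingers":[0.3,0.3,0.3,0.3,0.3,0.3,0.3,0.3]}'
python3 -m crank '{"translation":[[0,0,7],[0,0,4],[0,0,0],[0,0,0]],"roll":[0,0,0,0],"fingers":[0.3,0.3,0.3,0.3]}'
python3 - <<'E'
from h import *
plan(.582,.1945,.0315,-10)
E
```

```text
clock: 23.9
position: [0.579, 0.1942, 0.0487]
ee_rot: [-0.002, 0.766, 0.643, -0.003]
contact_force: [-0.2, 0.0, 0.5]
width: 0.0383
gripper_force: 40.5
clock: 24.3
position: [0.5819, 0.1952, 0.0411]
ee_rot: [0.0, 0.766, 0.643, 0.0]
contact_force: [-0.1, -0.7, 0.0]
width: 0.0376
gripper_force: 40.5
t 24.3 pos [0.5819 0.1952 0.0411] head -10.0 tilt -1.000 w 0.0376 F [-0.1 -0.7  0. ] q6 0.38
  shift [-0.6  0.2  9.6] rows>=0.2 roll 0.000 (or -3.141)
```

```bash

python3 -m crank '{"translation":[[0,0,3],[0,0,2],[0,0,0],[0,0,0]],"roll":[0,0,0,0],"fingers":[0.3,0.3,0.3,0.3]}'
python3 -m crank '{"translation":[[0,0,3],[0,0,1.5],[0,0,0],[0,0,0]],"roll":[0,0,0,0],"fingers":[0.3,0.3,0.3,0.3]}'
python3 - <<'E'
from h import *
plan(.582,.1945,.0315,-10)
a=get_image('side')[150:240,220:340];b=get_image('scene')[180:270,180:300];cc=get_image('wrist')
o=np.hstack([cv2.resize(x,(400,300),interpolation=cv2.INTER_CUBIC) for x in(a,b)]);cv2.imwrite('pics/g10.png',o)
E
```

```text
clock: 24.7
position: [0.582, 0.1946, 0.0358]
ee_rot: [0.0, 0.766, 0.643, -0.0]
contact_force: [0.9, -0.0, -1.2]
width: 0.0372
gripper_force: 40.5
clock: 25.1
position: [0.5823, 0.1947, 0.0324]
ee_rot: [0.0, 0.766, 0.643, 0.0]
contact_force: [-2.4, -0.0, 6.0]
width: 0.0379
gripper_force: 41.2
t 25.1 pos [0.5823 0.1947 0.0324] head -10.0 tilt -1.000 w 0.0379 F [-2.4 -0.   6. ] q6 0.38
  shift [-0.2 -0.3  0.9] rows>=0.0 roll -0.001 (or 3.141)
```

The bottle touched the nest floor at the expected height. Release, retreat well clear, and take the final check picture.

```bash

python3 -m crank '{"translation":[[0,0,0],[0,0,0],[0,0,0],[0,0,0],[0,0,-20],[0,0,-40],[0,0,-50],[0,0,-50]],"roll":[0,0,0,0,0,0,0,0],"fingers":[0.7,0.7,0.7,0.7,0.7,0.7,0.7,0.7]}'
python3 -m crank '{"translation":[[-20,-45,-20],[-20,-45,0],[-20,-45,0],[0,0,0],[0,0,0]],"roll":[0,0,0,0,0],"fingers":[0.7,0.7,0.7,0.7,0.7]}'
python3 - <<'E'
from h import *
plan(.582,.1945,.0315,-10)
a=get_image('scene')[120:330,140:420];b=get_image('side')[140:320,160:400];w=get_image('wrist')
cv2.imwrite('pics/g11.png',np.vstack([np.hstack([cv2.resize(a,(400,300),interpolation=cv2.INTER_CUBIC),cv2.resize(b,(400,300),interpolation=cv2.INTER_CUBIC)]),np.hstack([cv2.resize(w,(400,300)),cv2.resize(get_image('side')[150:230,220:320],(400,300))])]))
E
```

```text
clock: 26.05
position: [0.5814, 0.1945, 0.1923]
ee_rot: [-0.0, 0.766, 0.643, -0.001]
contact_force: [1.7, 0.1, -0.9]
width: 0.0599
gripper_force: 0.0
clock: 26.55
position: [0.4405, 0.1597, 0.2105]
ee_rot: [0.0, 0.766, 0.643, 0.001]
contact_force: [0.5, -0.2, 0.1]
width: 0.0598
gripper_force: 0.0
t 26.6 pos [0.4405 0.1597 0.2105] head -10.0 tilt -1.000 w 0.0598 F [ 0.5 -0.2  0.1] q6 0.37
  shift [ 58.8 133.  179.2] rows>=4.0 roll -0.000 (or 3.141)
```

View pics/g11.png

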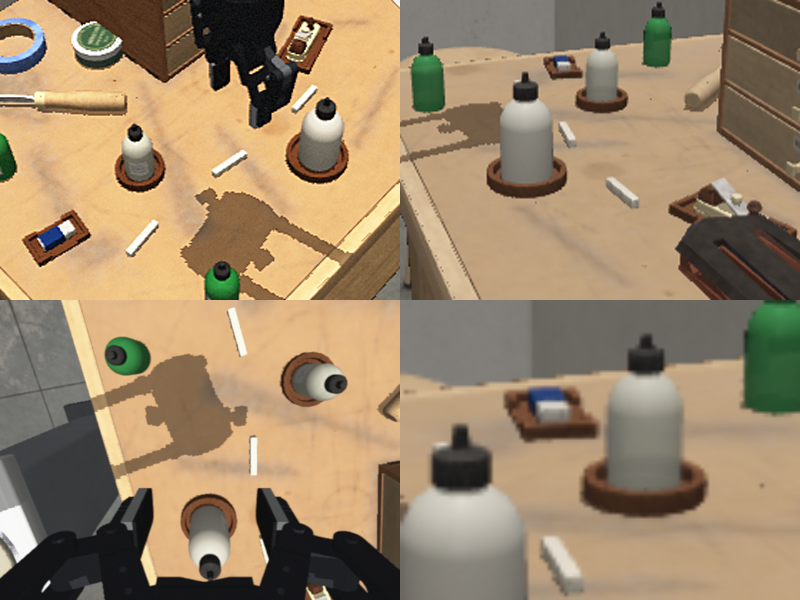

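All four things sit upright or flat in their nests. In the side view the small bottle is at column 645 over nest 645, and the large one at 526 over 527. The gripper is clear.

```bash
python3 -c "
from rig import manip
print(manip.sign_off())"
```

```text
the job is handed in; nothing more can be done
None
```

I put both bottles, the plane and the eraser in their matching nests and handed the job in at about 27 s on the robot's clock. The last pictures showed all four seated and the gripper clear, but the hand-in returned no verdict.

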